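Close the folding end of a book rack on its row

ROBOT

A 6-joint arm with a two-finger parallel gripper is mounted at the origin on the work surface; the furniture and walls round the work are solid. World frame = base frame: x ahead of the robot, y to its left, z up, the work surface at z = 0. Lengths are in m, angles in rad, forces in N, time in s.
With the tool pointing down it reaches from about 0.425 to 1.125 m from the base axis. Payload 14.9 kg.
Tool frame: the origin (TCP) lies at the very end of the fingers, on their centre line; the grasp point (between the pads) lies 19 mm behind it (tcp_to_grasp is the distance from the TCP to the grasp point, in m); z points along the fingers, y is the line along which they close (so a half turn about z gives the same grasp; the last joint's range is limited). The gripper opens to 91 mm and grips with 3 to 60 N. Pads are 32 mm wide; open, the fingers measure 118 mm over their backs; the gripper's body (76 mm by 178 mm) begins 60 mm behind the grasp point.
Start: joints at [-1.33, 0.379, 1.734, -0, 1.028, -0.033], TCP at [0.189, -0.674, 0.214] pointing down, gripper open.
Joint ranges: [-2.77, 2.77], [-0.74, 2.19], [0, 2.66], [-1.06, 4.2], [0.31, 2.87], [-3.08, 3.08]. Speed limits (rad/s): [1.89, 1.89, 2.39, 3.14, 3.14, 3.14].

INTERFACE

Orientations are given as a rotation vector (axis times angle).
In Python, from workcell import read_state, camera, get_calibration, finish_job, tcp_to_grasp gives the robot as it stands. The module is installed in compiled form; this text tells all that it offers.
- The arm moves only by the tool jog_arm, never from a script. Its argument "rows" is a list of rows, each an object with "linear": the shift along the tool's x, y, z in mm, a list of three; "spin": the turn about the tool's z in degrees; "jaw": the opening, from 0 (shut) to 1 (fully open). A call has 1 to 5 rows; each row is the pose to reach, as a shift and turn from the pose commanded when the call began, along the tool's axes at that moment; what a row does not reach only later rows make up. A row lasts 1/10 s, in which the tool goes at most 50 mm and 8.59 degrees, less where a joint would pass 70% of its speed; a pose out of reach is approached as far as the arm can. A call with a gripper value outside its range is refused whole. The fingers move at their own pace and stop on an object; "force" is the grip in N (left out, the last holds). Time passes only in rows, so rows that repeat a pose let the fingers close. It gives the time, the measured TCP pose, the force, the opening and the grip force at its end, in the units of the state.
- read_state(): the state, without advancing time (a new reading comes with each control period).
- camera(name): name is "side" or "top"; returns (picture, depth): 400x640x3 uint8, red, green, blue; 400x640 float32, m along the optical axis (not along the pixel's ray), 0 where there is no reading.
- get_calibration(name): a dict with "mtx" (3x3 intrinsics, pixels), "distortion" ([k1, k2, p1, p2, k3] as OpenCV has them; the pictures are not rectified), "rvec" (rotation vector, rad) and "tvec" (3), from world to camera coordinates, as OpenCV has them. Camera axes: x right, y down, z forward; pixel columns grow to the right and rows downward; lengths in m; the calibration is good to about 2 mm. A picture is of the moment at which its call begins. get_calibration takes no time and is no camera call.
- finish_job(): hands the job in; it is judged then, once.
The state is a dict: "clock": time; "qpos": joint angles; "qvel": joint speeds; "joint_torque": joint torques, N m; "tcp_pos": TCP position; "ee_rot": TCP orientation; "contact_force": force on the tool from outside, world axes, zero at the start; "wrist_torque": the same for the moment, N m; "width": finger opening in m; "gripper_force": force on a finger pad.
Only numpy, scipy, OpenCV 4.12 (cv2) and the standard library are available. Lean on these libraries where they do the work, as an engineer would, in place of code of your own. Each camera call takes 0.05 s, during which the arm holds its last target. There are 200 camera calls.

TASK

The folding end of the adjustable book rack has been tipped outward and slid away, and the last two books of the row are leaning. With the fingertips on the outer face of the folding end, push it upright and go on pushing it along its tracks, until all six books stand upright and snug between the two ends, with no gap left in the row but not squeezed hard; then take the hand away. Only push: do not grip or reach over the folding end, do not handle or lift the books, and leave the other things on the desk where they are.

Things in the scene. Friction and masses are not known exactly. Their poses are not given: they have to be found in the camera images.
- rack: pale wood book rack, fixed to the desk; base board 160 x 360 mm, its top 14 mm up, with two metal tracks. Origin: under the board's middle, on the desk. Own x: across the row, away from the robot; y: along the row, from the fixed end (right, seen from the robot) to the folding end (left); z up. The fixed end is 150 mm wide, 227 mm high, its inner face at own y = -0.158
- carriage (a joint): slide of the wooden foot (150 x 52 mm, top 45 mm above the desk) that bears the folding end, in m: what is left to close. 0 = the upright end closes on the six books, its inner face at the rack's y = -0.022, outer face at -0.008; positive = that far out to +y (starts 0.065 to 0.105). Stays where left: 3 N friction, plus up to 10 N from the books; once closed the row is rigid
- folding_end (a joint): hinge of the folding end on that foot, rad: 0 = upright against its stop, positive = its top tipped out to the rack's +y (starts 0.25 to 0.50); it stays where left. 2 N at its top edge swing it up, before the foot begins to slide. Hinge line: 48 mm above the desk, lower edge of the outer face, at the rack's y = -0.008 + joint carriage
- end_top (a point): middle of the upper edge of the folding end's outer face, 180 mm from the hinge line (228 mm above the desk when upright). The folding end is a wooden board 150 mm wide, 14 mm thick with its lining, upper corners rounded by 28 mm; the books behind it rise up to 28 mm higher
- end_lining: thin grey felt lining on the inner face of the folding end, towards the books; it is for the books, the fingers do not touch it. Origin on the hinge line
- book_blue: loose hardback, dark blue spine, 237 x 163 x 26 mm, spine to the robot, upright from the start, first at the fixed end. Origin: middle of the cover that faces the folding end. Own x: up along the spine; own z: through its thickness, towards the fixed end
- book_green: loose hardback, dark green spine, 242 x 168 x 30 mm, spine to the robot, upright from the start, second. Origin: middle of the cover that faces the folding end. Own x: up along the spine; own z: through its thickness, towards the fixed end
- book_palegreen: loose hardback, pale green spine, 235 x 164 x 18 mm, spine to the robot, upright from the start, third. Origin: middle of the cover that faces the folding end. Own x: up along the spine; own z: through its thickness, towards the fixed end
- book_yellow: loose hardback, grey and yellow cover, 240 x 168 x 21 mm, spine to the robot, upright from the start, fourth. Origin: middle of the cover that faces the folding end. Own x: up along the spine; own z: through its thickness, towards the fixed end
- book_orange: loose hardback, orange cover, 232 x 159 x 16 mm, spine to the robot, leaning 0.20 rad at the start, top towards the fixed end, lower edge slid out, fifth. Origin: middle of the cover that faces the folding end. Own x: up along the spine; own z: through its thickness, towards the fixed end
- book_sunset: loose hardback, red and pale blue cover, 230 x 158 x 24 mm, spine to the robot, leaning 0.20 rad at the start, top towards the fixed end, lower edge slid out, sixth and nearest to the folding end. Origin: middle of the cover that faces the folding end. Own x: up along the spine; own z: through its thickness, towards the fixed end
- pencil_cup: grey cup with coloured pencils, 77 mm across, 169 mm high, right of the rack, to be left alone; origin under its middle
- stapler: red and black desk stapler, 150 x 36 x 52 mm, lying left of the rack, to be left alone; origin under its middle
- spare_bookend: black steel bookend, 130 mm high, right of the rack, to be left alone; origin under its middle
- label_roll: roll of labels, 68 mm across, 40 mm high, right of the rack, to be left alone; origin under its middle

How it is judged:
At the end, for the whole second after the job is handed in: the folding end is upright (within 0.05 rad) and no more than 5 mm is left to close in the row; each of the six books stands upright (within 0.05 rad) and at rest (value of joint carriage below 0.005 m and value of joint folding_end below 0.05 rad and angle between each of book_blue, book_green, book_palegreen, book_yellow, book_orange, book_sunset's own x axis and vertical below 0.05 rad and linear speed of each of book_blue, book_green, book_palegreen, book_yellow, book_orange, book_sunset below 0.02 m/s); the robot touches nothing.
It fails at once if the row was squeezed too hard (a push of more than 60 N) (contact force between the fingers and rack above 60 N).
It fails at once if the hand handled a book (more than 5 N) (contact force between any of the arm, the fingers and book_blue above 5 N or contact force between any of the arm, the fingers and book_green above 5 N or contact force between any of the arm, the fingers and book_palegreen above 5 N or contact force between any of the arm, the fingers and book_yellow above 5 N or contact force between any of the arm, the fingers and book_orange above 5 N or contact force between any of the arm, the fingers and book_sunset above 5 N).
It fails at once if the folding end was gripped, or touched on its inner side (contact force between the fingers and end_lining above 1 N).
It fails at once if a book was lifted (height (world z) of any of book_blue, book_green, book_palegreen, book_yellow, book_orange, book_sunset above 0.16 m).
It fails at once if something else on the desk was moved by more than 20 mm (distance of any of pencil_cup, stapler, spare_bookend, label_roll from where it was at the start of the episode above 0.02 m).
It also fails if it takes over 42 s, if anything falls off the work surface, if the arm or the gripper's body presses on something with over 40 N, if the wrist force passes 120 N, or if a joint passes its speed limit or range.

## Working session

There is one attempt and no reset: what is moved stays moved. The work goes in short steps, Python scripts to look and compute and a tool call to move; the robot and the scene stay as the last step left them, time stands still between calls to the robot, and variables do not carry over. Pictures are saved under pics/ and viewed, at most 10 in all, crops included, and the job is handed in when it is done.

Besides the shell and the picture viewer there is one more tool, called after "Request:" as name([rows], argument=value, ...), one row to a line, values as JSON. jog_arm: Moves the arm, as the interface text tells. Its arguments: {"type":"object","properties":{"rows":{"type":"array","items":{"type":"object","properties":{"linear":{"type":"array","items":{"type":"number"}},"spin":{"type":"number"},"jaw":{"type":"number"}}}},"force":{"type":"number"}},"required":["rows"]}

```bash
mkdir -p pics
cat > h.py <<'E'
import numpy as np,cv2
from workcell import *
def cal(n):
    c=get_calibration(n);R=cv2.Rodrigues(np.array(c['rvec'],float))[0];return np.array(c['mtx']),np.array(c['distortion']),R,np.array(c['tvec'],float).ravel()
def pts(n,uv,d):
    K,D,R,t=cal(n);uv=np.array(uv,float).reshape(-1,1,2)
    p=cv2.undistortPoints(uv,K,D).reshape(-1,2);d=np.array(d).reshape(-1,1)
    return (np.hstack([p,np.ones((len(p),1))])*d-t)@R
def cloud(n,dep):
    v,u=np.mgrid[:400,:640];return pts(n,np.stack([u,v],-1).reshape(-1,2),dep.ravel()).reshape(400,640,3)
def look(tag):
    o={}
    for n in('side','top'):
        im,d=camera(n);cv2.imwrite(f'pics/{tag}_{n}.png',im[:,:,::-1]);np.savez(f'pics/{tag}_{n}.npz',im=im,d=d,P=cloud(n,d))
E
python3 - <<'E'
from h import *
look('a');s=read_state();print(s)
for n in('side','top'):
    K,D,R,t=cal(n);print(n,-R.T@t,R[2],K[0,0])
E
```

```text
{'clock': 0.1, 'qpos': array([-1.33029137e+00,  3.79341539e-01,  1.73470933e+00,  8.33224674e-06,
        1.02850639e+00, -3.33440601e-02]), 'qvel': array([-6.30952775e-05, -1.02179965e-03, -2.54581060e-03, -1.85633480e-04,
       -7.04545832e-04,  6.35449785e-04]), 'joint_torque': array([ 3.62590627e-04, -7.65035892e+01, -4.35292089e+01,  6.52671279e-02,
        3.98126431e-02, -1.47689178e-05]), 'tcp_pos': array([ 0.18919091, -0.67358657,  0.21337051]), 'ee_rot': array([-3.11123857e+00, -4.28680403e-01,  1.45472835e-04]), 'contact_force': array([-0.3441683 , -0.59912369, -0.85603865]), 'wrist_torque': array([ 0.02392268, -0.02631771,  0.00125959]), 'gripper_force': 0.0, 'width': 0.09107087793024647}
side [1.16912546 0.36943716 1.39923591] [-0.53111678 -0.15821394 -0.83239613] 481.1267573415239
top [0.19920498 0.11995612 1.56635299] [ 0.11093632  0.01749846 -0.99367346] 473.87268442760313
```

View pics/a_side.png

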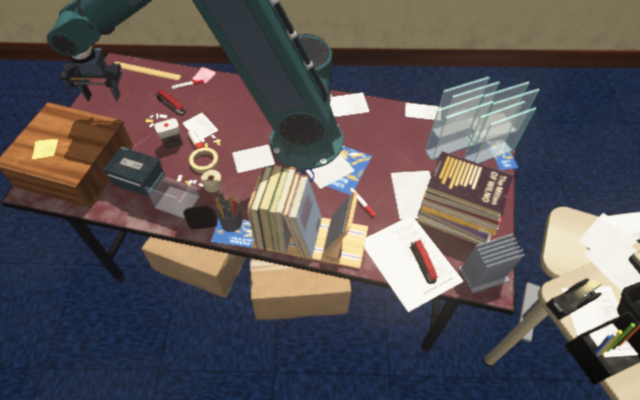

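View pics/a_top.png

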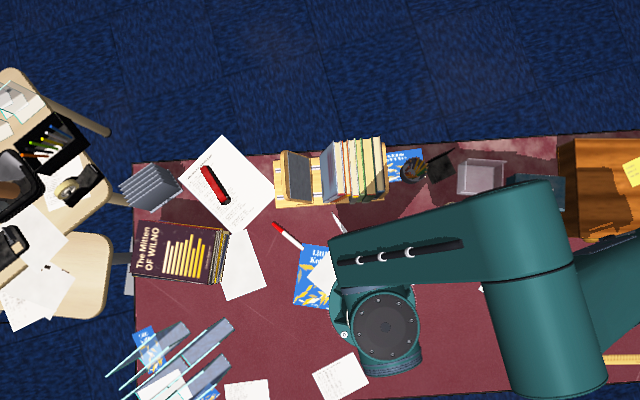

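The side view is taken from behind the desk. It shows the rack at about (250–370, 165–265), with the folding end near (340,225). In the top view the rack spans (275–387, 137–208), with the folding end at (297,175) and the stapler at (215,185).

Run:
```python
from h import *
t=np.load('pics/a_top.npz');P=t['P'];im=t['im']
hsv=cv2.cvtColor(im,cv2.COLOR_RGB2HSV)
# base board
m=np.zeros((400,640),bool);m[130:215,265:400]=1
b=m&(abs(P[...,2]-.014)<.006)&(hsv[...,0]>10)&(hsv[...,0]<30)&(hsv[...,1]>50)&(hsv[...,2]>110)
q=P[b];print('board n',b.sum(),q.min(0),q.max(0))
c=cv2.convexHull(q[:,:2].astype(np.float32));r=cv2.minAreaRect(c);print(r,cv2.boxPoints(r))
# folding end
for n in('top','side'):
    t=np.load(f'pics/a_{n}.npz');P=t['P']
    if n=='top': w=(slice(140,212),slice(272,322))
    else: w=(slice(185,262),slice(318,360))
    Q=P[w].reshape(-1,3);I=t['im'][w].reshape(-1,3)
    k=(Q[:,2]>.06)&(Q[:,2]<.26)&(Q[:,1]>0);Q=Q[k];I=I[k]
    print(n,len(Q))
    for z in np.arange(.06,.26,.02):
        s=Q[(Q[:,2]>=z)&(Q[:,2]<z+.02)]
        if len(s): print(round(z,2),len(s),np.percentile(s[:,:2],[0,5,50,95,100],axis=0).round(3).tolist())
# objects: stapler
P=np.load('pics/a_top.npz')['P'];h=hsv
s=m*0>0;s=np.zeros((400,640),bool);s[150:215,190:240]=1
q=P[s&(P[...,2]>.02)];print('stapler',q.min(0),q.max(0))
q=P[(P[...,2]>.02)&(P[...,2]<.5)&(np.arange(640)[None]<275)&(P[...,0]>.3)&(P[...,1]<.75)];print(q.min(0),q.max(0))
for n in('top','side'):
    I=cv2.imread(f'pics/a_{n}.png');x=(265,125,140,95) if n=='top' else (235,155,150,115)
    c=I[x[1]:x[1]+x[3],x[0]:x[0]+x[2]];cv2.imwrite(f'pics/z_{n}.png',cv2.resize(c,None,fx=5,fy=5,interpolation=cv2.INTER_CUBIC))
```

```text
board n 798 [ 0.31685978 -0.04762945  0.00800738] [0.48330534 0.31744095 0.01999677]
((0.4056810438632965, 0.13600479066371918), (0.16074182093143463, 0.35856005549430847), 3.445840835571289) [[ 0.3146798   0.31013   ]
 [ 0.33623105 -0.0477818 ]
 [ 0.4966823  -0.03812042]
 [ 0.47513103  0.31979138]]
top 1370
0.06 117 [[0.327, 0.189], [0.331, 0.192], [0.397, 0.198], [0.467, 0.204], [0.476, 0.207]]
0.08 139 [[0.326, 0.198], [0.333, 0.2], [0.396, 0.206], [0.467, 0.212], [0.474, 0.213]]
0.1 134 [[0.327, 0.206], [0.334, 0.209], [0.406, 0.214], [0.467, 0.22], [0.475, 0.223]]
0.12 145 [[0.325, 0.211], [0.33, 0.214], [0.394, 0.222], [0.464, 0.228], [0.473, 0.229]]
0.14 147 [[0.325, 0.222], [0.332, 0.223], [0.401, 0.23], [0.467, 0.235], [0.473, 0.238]]
0.16 162 [[0.325, 0.229], [0.331, 0.23], [0.396, 0.237], [0.465, 0.243], [0.473, 0.246]]
0.18 205 [[0.324, 0.234], [0.331, 0.24], [0.398, 0.247], [0.463, 0.253], [0.474, 0.256]]
0.2 284 [[0.326, 0.244], [0.332, 0.25], [0.396, 0.258], [0.462, 0.269], [0.47, 0.272]]
0.22 37 [[0.35, 0.256], [0.355, 0.256], [0.394, 0.262], [0.441, 0.265], [0.449, 0
[... 255 characters left out ...]
227], [0.478, 0.235]]
0.12 98 [[0.336, 0.215], [0.344, 0.217], [0.42, 0.224], [0.477, 0.237], [0.479, 0.243]]
0.14 93 [[0.336, 0.224], [0.345, 0.226], [0.419, 0.232], [0.476, 0.242], [0.479, 0.249]]
0.16 104 [[0.333, 0.229], [0.341, 0.233], [0.421, 0.239], [0.476, 0.251], [0.479, 0.256]]
0.18 140 [[0.329, 0.237], [0.341, 0.24], [0.414, 0.248], [0.475, 0.259], [0.476, 0.264]]
0.2 224 [[0.33, 0.248], [0.342, 0.252], [0.41, 0.262], [0.469, 0.27], [0.473, 0.272]]
0.22 13 [[0.356, 0.258], [0.365, 0.258], [0.396, 0.261], [0.439, 0.267], [0.445, 0.268]]
stapler [0.19920498 0.11995612 0.02036973] [0.45809069 0.55614119 1.56635299]
[0.31248667 0.31265371 0.02007641] [0.47327979 0.74986564 0.17733089]
```

View pics/z_top.png

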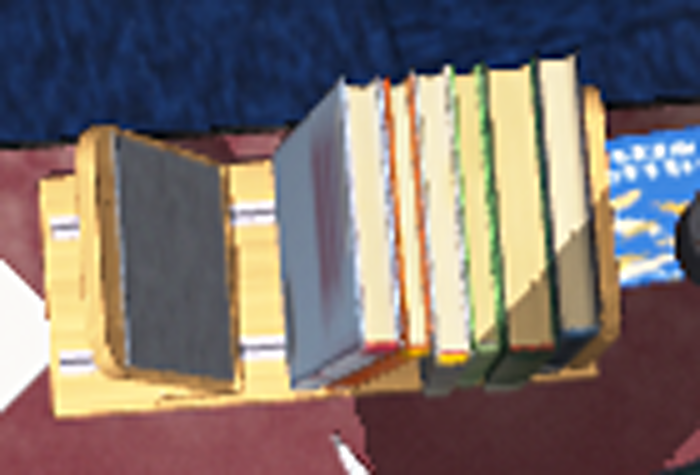

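The zoomed top view shows the folding end tipped outward at crop (75–240, 125–390). The two leaning books touch the row at the right, and there is free track between them and the end. Measurements:

| Quantity | Value | Check |
|---|---|---|
| Rack centre | (0.406, 0.136) | – |
| Rack yaw | +3.45° | – |
| Rack size | 161 x 359 mm | Matches the 160 x 360 mm given |
| Tilt of folding end | about 0.39 rad | Within 0.25–0.50 |
| Carriage | about 0.076 m | Within 0.065–0.105 |
| Top outer edge | y = 0.272, z = 0.215 | – |

First I lift clear of the desk, shut the fingers and turn the hand.

Request:
jog_arm([
  {"linear": [0,0,-45],"spin": 0,"jaw": 0},
  {"linear": [0,0,-90],"spin": -8,"jaw": 0},
  {"linear": [0,0,-135],"spin": -16,"jaw": 0},
  {"linear": [0,0,-170],"spin": -24,"jaw": 0},
  {"linear": [0,0,-170],"spin": -32,"jaw": 0},
])

```text
clock: 0.6
tcp_pos: [0.1897, -0.6755, 0.3899]
ee_rot: [2.863, 1.275, -0.002]
contact_force: [0.9, -0.3, 0.0]
width: 0.0541
gripper_force: 0.0
```

Request:
jog_arm([
  {"linear": [0,0,0],"spin": -8,"jaw": 0},
  {"linear": [0,0,0],"spin": -16,"jaw": 0},
  {"linear": [0,0,0],"spin": -24,"jaw": 0},
  {"linear": [0,0,0],"spin": -32,"jaw": 0},
  {"linear": [0,0,0],"spin": -40,"jaw": 0},
])

```text
clock: 1.1
tcp_pos: [0.1892, -0.6738, 0.3835]
ee_rot: [-2.259, -2.182, -0.001]
contact_force: [-0.2, -0.2, -0.4]
width: 0.0144
gripper_force: 0.0
```

Request:
jog_arm([
  {"linear": [0,0,0],"spin": -6,"jaw": 0},
  {"linear": [0,0,0],"spin": -6,"jaw": 0},
])

```text
clock: 1.3
tcp_pos: [0.1893, -0.6738, 0.3836]
ee_rot: [-2.147, -2.293, -0.0]
contact_force: [-0.1, 0.2, -0.5]
width: 0.0008
gripper_force: 0.0
```

Request:
jog_arm([
  {"linear": [30,38,0],"spin": 0,"jaw": 0},
  {"linear": [60,76,0],"spin": 0,"jaw": 0},
  {"linear": [90,114,0],"spin": 0,"jaw": 0},
  {"linear": [120,152,0],"spin": 0,"jaw": 0},
  {"linear": [150,190,0],"spin": 0,"jaw": 0},
])

```text
clock: 1.8
tcp_pos: [0.3703, -0.5105, 0.3839]
ee_rot: [-2.153, -2.287, -0.0]
contact_force: [0.5, -1.3, 0.7]
width: 0.0006
gripper_force: 0.0
```

Request:
jog_arm([
  {"linear": [30,38,0],"spin": 0,"jaw": 0},
  {"linear": [60,76,0],"spin": 0,"jaw": 0},
  {"linear": [90,114,0],"spin": 0,"jaw": 0},
  {"linear": [120,152,0],"spin": 0,"jaw": 0},
  {"linear": [150,190,0],"spin": 0,"jaw": 0},
])

```text
clock: 2.3
tcp_pos: [0.5504, -0.3485, 0.3839]
ee_rot: [2.153, 2.288, -0.0]
contact_force: [0.1, -0.3, 0.5]
width: 0.0004
gripper_force: 0.0
```

Request:
jog_arm([
  {"linear": [45,15,0],"spin": 0,"jaw": 0},
  {"linear": [90,30,0],"spin": 0,"jaw": 0},
  {"linear": [135,30,0],"spin": 0,"jaw": 0},
  {"linear": [180,30,0],"spin": 0,"jaw": 0},
  {"linear": [225,30,0],"spin": 0,"jaw": 0},
])

```text
clock: 2.8
tcp_pos: [0.5642, -0.1219, 0.3838]
ee_rot: [-2.153, -2.287, 0.0]
contact_force: [1.7, 0.3, -0.2]
width: 0.0005
gripper_force: 0.0
```

Request:
jog_arm([
  {"linear": [45,0,0],"spin": 0,"jaw": 0},
  {"linear": [90,0,0],"spin": 0,"jaw": 0},
  {"linear": [135,0,0],"spin": 0,"jaw": 0},
  {"linear": [180,0,0],"spin": 0,"jaw": 0},
  {"linear": [225,0,0],"spin": 0,"jaw": 0},
])

```text
clock: 3.3
tcp_pos: [0.5497, 0.1027, 0.384]
ee_rot: [2.153, 2.288, 0.0]
contact_force: [0.8, -0.9, 0.4]
width: 0.0006
gripper_force: 0.0
```

Request:
jog_arm([
  {"linear": [44,-18,0],"spin": 0,"jaw": 0},
  {"linear": [88,-36,0],"spin": 0,"jaw": 0},
  {"linear": [132,-54,0],"spin": 0,"jaw": 0},
  {"linear": [176,-72,0],"spin": 0,"jaw": 0},
  {"linear": [220,-90,0],"spin": 0,"jaw": 0},
])

```text
clock: 3.8
tcp_pos: [0.445, 0.3162, 0.384]
ee_rot: [2.153, 2.288, 0.0]
contact_force: [1.0, -0.1, 1.0]
width: 0.0005
gripper_force: 0.0
```

Request:
jog_arm([
  {"linear": [20,-10,30],"spin": 0,"jaw": 0},
  {"linear": [20,-10,75],"spin": 0,"jaw": 0},
  {"linear": [20,-10,120],"spin": 0,"jaw": 0},
  {"linear": [20,-10,160],"spin": 0,"jaw": 0},
  {"linear": [20,-10,189],"spin": 0,"jaw": 0},
])

```text
clock: 4.3
tcp_pos: [0.4339, 0.3334, 0.1923]
ee_rot: [-2.152, -2.288, 0.004]
contact_force: [0.8, 0.9, 0.3]
width: 0.0006
gripper_force: 0.0
```

Run:
```python
from h import *
look('b');s=read_state();print(s['clock'],s['tcp_pos'],s['contact_force'])
P=np.load('pics/b_side.npz')['P'];x=(235,130,160,125)
c=cv2.imread('pics/b_side.png')[x[1]:x[1]+x[3],x[0]:x[0]+x[2]];cv2.imwrite('pics/zb.png',cv2.resize(c,None,fx=4.5,fy=4.5,interpolation=cv2.INTER_CUBIC))
# finger face: lowest 40 mm of the fingers
t=s['tcp_pos'];q=P.reshape(-1,3);q=q[(abs(q[:,0]-t[0])<.05)&(abs(q[:,1]-t[1])<.04)&(q[:,2]>t[2]-.005)&(q[:,2]<t[2]+.04)]
print(len(q),q.min(0),q.max(0))
```

```text
4.4 [0.43297546 0.33258683 0.19132026] [ 0.69150414 -0.10777208  0.75182798]Traceback (most recent call last):
  File "<stdin>", line 7, in <module>
    return umr_minimum(a, axis, None, out, keepdims, initial, where)
ValueError: zero-size array to reduction operation minimum which has no identity
```

View pics/zb.png

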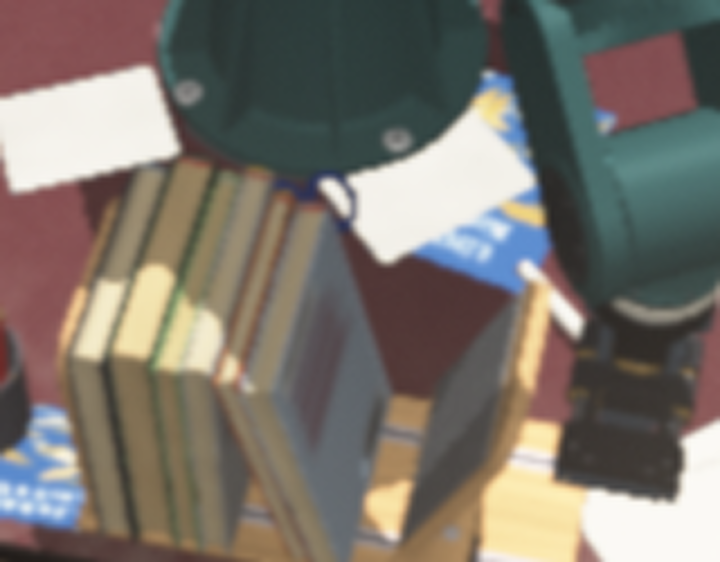

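The shut fingertips are outside the folding end at crop (620,490), level with its upper part and about 45 mm from it. The books are untouched. Next I push toward the rack's -y, which is tool -x.

Request:
jog_arm([
  {"linear": [-10,0,0],"spin": 0,"jaw": 0},
  {"linear": [-20,0,0],"spin": 0,"jaw": 0},
  {"linear": [-30,0,0],"spin": 0,"jaw": 0},
  {"linear": [-40,0,0],"spin": 0,"jaw": 0},
  {"linear": [-50,0,0],"spin": 0,"jaw": 0},
])

```text
clock: 4.9
tcp_pos: [0.4386, 0.2833, 0.1958]
ee_rot: [2.149, 2.291, 0.003]
contact_force: [0.4, 2.5, 2.3]
width: 0.0005
gripper_force: 1.2
```

Request:
jog_arm([
  {"linear": [-7,0,0],"spin": 0,"jaw": 0},
  {"linear": [-14,0,0],"spin": 0,"jaw": 0},
  {"linear": [-21,0,0],"spin": 0,"jaw": 0},
  {"linear": [-28,0,0],"spin": 0,"jaw": 0},
  {"linear": [-35,0,0],"spin": 0,"jaw": 0},
])

```text
clock: 5.4
tcp_pos: [0.4404, 0.2486, 0.1949]
ee_rot: [-2.149, -2.292, 0.0]
contact_force: [-0.0, 1.2, 1.7]
width: 0.0002
gripper_force: 0.8
```

Request:
jog_arm([
  {"linear": [-6,0,0],"spin": 0,"jaw": 0},
  {"linear": [-12,0,0],"spin": 0,"jaw": 0},
  {"linear": [-18,0,0],"spin": 0,"jaw": 0},
  {"linear": [-24,0,0],"spin": 0,"jaw": 0},
  {"linear": [-30,0,0],"spin": 0,"jaw": 0},
])

```text
clock: 5.9
tcp_pos: [0.4423, 0.2188, 0.1949]
ee_rot: [-2.149, -2.291, -0.0]
contact_force: [-0.7, 4.3, 0.3]
width: 0.0007
gripper_force: 1.9
```

The end has swung up and the foot is now sliding.

Request:
jog_arm([
  {"linear": [-5,0,0],"spin": 0,"jaw": 0},
  {"linear": [-10,0,0],"spin": 0,"jaw": 0},
  {"linear": [-15,0,0],"spin": 0,"jaw": 0},
  {"linear": [-20,0,0],"spin": 0,"jaw": 0},
  {"linear": [-25,0,0],"spin": 0,"jaw": 0},
])

```text
clock: 6.4
tcp_pos: [0.4439, 0.1938, 0.1949]
ee_rot: [-2.149, -2.292, 0.0]
contact_force: [-2.5, 4.4, -0.1]
width: 0.0007
gripper_force: 1.8
```

Request:
jog_arm([
  {"linear": [-4,0,0],"spin": 0,"jaw": 0},
  {"linear": [-8,0,0],"spin": 0,"jaw": 0},
  {"linear": [-12,0,0],"spin": 0,"jaw": 0},
  {"linear": [-16,0,0],"spin": 0,"jaw": 0},
  {"linear": [-20,0,0],"spin": 0,"jaw": 0},
])

```text
clock: 6.9
tcp_pos: [0.4451, 0.1742, 0.1949]
ee_rot: [-2.149, -2.291, -0.0]
contact_force: [-3.0, 7.7, 0.7]
width: 0.0003
gripper_force: 3.5
```

```bash
cat > m.py <<'E'
from h import *
import sys
look(sys.argv[1]);s=read_state();print(s['clock'],s['tcp_pos'],s['contact_force'])
x=(235,130,160,125)
c=cv2.imread(f'pics/{sys.argv[1]}_side.png')[x[1]:x[1]+x[3],x[0]:x[0]+x[2]];cv2.imwrite(f'pics/z{sys.argv[1]}.png',cv2.resize(c,None,fx=4.5,fy=4.5,interpolation=cv2.INTER_CUBIC))
E
python3 m.py c
```

```text
7.0 [0.44511707 0.17383413 0.19488152] [-1.55832415  2.46118258  1.31859145]
```

View pics/zc.png

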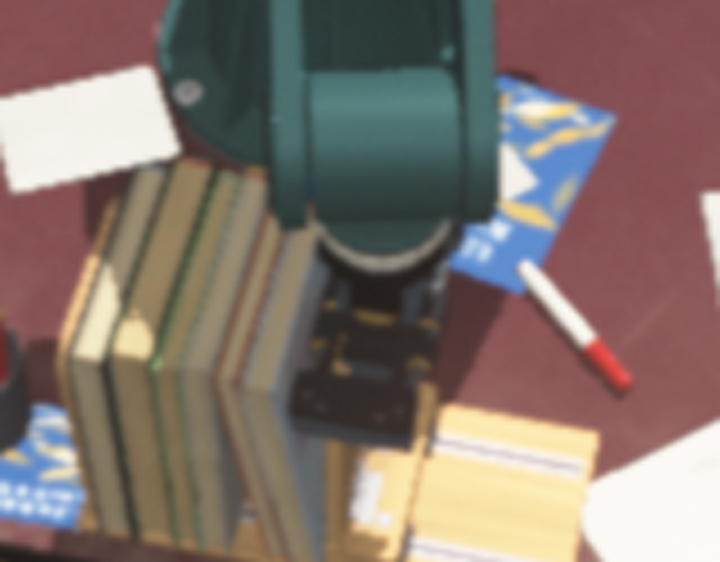

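The end is upright, and its face pushes the lower edges of the last two books in. The hand body is above the book tops. I continue more slowly and watch the force.

Request:
jog_arm([
  {"linear": [-3,0,0],"spin": 0,"jaw": 0},
  {"linear": [-6,0,0],"spin": 0,"jaw": 0},
  {"linear": [-9,0,0],"spin": 0,"jaw": 0},
  {"linear": [-12,0,0],"spin": 0,"jaw": 0},
  {"linear": [-15,0,0],"spin": 0,"jaw": 0},
])

```text
clock: 7.5
tcp_pos: [0.446, 0.1593, 0.1949]
ee_rot: [-2.149, -2.291, 0.0]
contact_force: [-2.4, 7.2, 0.9]
width: 0.0003
gripper_force: 3.3
```

Request:
jog_arm([
  {"linear": [-1,0,0],"spin": 0,"jaw": 0},
  {"linear": [-2,0,0],"spin": 0,"jaw": 0},
  {"linear": [-3,0,0],"spin": 0,"jaw": 0},
  {"linear": [-4,0,0],"spin": 0,"jaw": 0},
  {"linear": [-5,0,0],"spin": 0,"jaw": 0},
])

```text
clock: 8.0
tcp_pos: [0.4463, 0.1544, 0.1949]
ee_rot: [-2.149, -2.291, 0.0]
contact_force: [-2.9, 6.7, 0.8]
width: 0.0007
gripper_force: 3.1
```

Request:
jog_arm([
  {"linear": [-1,0,0],"spin": 0,"jaw": 0},
  {"linear": [-2,0,0],"spin": 0,"jaw": 0},
  {"linear": [-3,0,0],"spin": 0,"jaw": 0},
  {"linear": [-4,0,0],"spin": 0,"jaw": 0},
])

```text
clock: 8.4
tcp_pos: [0.4466, 0.1504, 0.1949]
ee_rot: [-2.149, -2.291, 0.0]
contact_force: [-4.1, 6.2, 1.1]
width: 0.0005
gripper_force: 3.1
```

Request:
jog_arm([
  {"linear": [-0.5,0,0],"spin": 0,"jaw": 0},
  {"linear": [-1,0,0],"spin": 0,"jaw": 0},
  {"linear": [-1.5,0,0],"spin": 0,"jaw": 0},
  {"linear": [-2,0,0],"spin": 0,"jaw": 0},
])

```text
clock: 8.8
tcp_pos: [0.4467, 0.1484, 0.1949]
ee_rot: [-2.149, -2.291, 0.0]
contact_force: [-2.7, 6.5, 2.0]
width: 0.0006
gripper_force: 3.1
```

Request:
jog_arm([
  {"linear": [-0.5,0,0],"spin": 0,"jaw": 0},
  {"linear": [-1,0,0],"spin": 0,"jaw": 0},
  {"linear": [-1.5,0,0],"spin": 0,"jaw": 0},
  {"linear": [-2,0,0],"spin": 0,"jaw": 0},
])

```text
clock: 9.2
tcp_pos: [0.4468, 0.1464, 0.1949]
ee_rot: [-2.149, -2.291, 0.0]
contact_force: [-2.4, 6.6, 0.4]
width: 0.0006
gripper_force: 3.3
```

```bash
python3 m.py d
python3 - <<'E'
from h import *
for n in('top','side'):
    P=np.load(f'pics/d_{n}.npz')['P'].reshape(-1,3)
    o=np.array([.4057,.136]);a=np.radians(3.45);ex=np.array([np.cos(a),np.sin(a)]);ey=np.array([-np.sin(a),np.cos(a)])
    x=(P[:,:2]-o)@ex;y=(P[:,:2]-o)@ey;z=P[:,2]
    k=(abs(x)<.07)&(z>.215)&(z<.236)&(y>-.05)&(y<.06)
    print(n,k.sum(),np.percentile(y[k],[2,25,50,75,98]).round(4) if k.any() else '')
    k=(abs(x)<.07)&(z>.036)&(z<.05)&(y>-.05)&(y<.12)
    print(' foot',k.sum(),np.percentile(y[k],[2,50,98,100]).round(4) if k.any() else '')
E
```

```text
9.3 [0.44685452 0.1463473  0.19491265] [-1.66764897  4.84125703  1.78593411]
top 0 
 foot 0 
side 11 [-0.0452 -0.0428 -0.0227 -0.0169  0.0181]
 foot 324 [-0.0065  0.016   0.0297  0.0308]
```

View pics/zd.png

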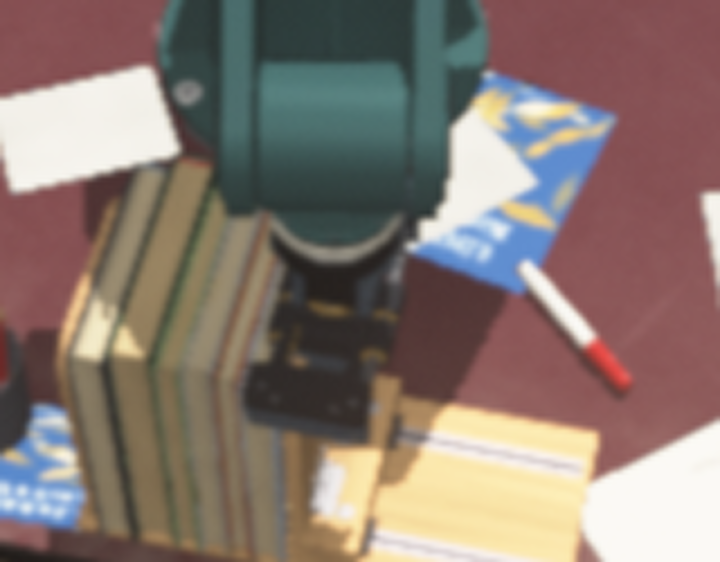

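The books are nearly upright, with the fingers on the end's outer face at crop (340,430). The force is still at friction level, so the row isn't closed yet. I keep going in half-millimetre rows.

Request:
jog_arm([
  {"linear": [-0.5,0,0],"spin": 0,"jaw": 0},
  {"linear": [-1,0,0],"spin": 0,"jaw": 0},
  {"linear": [-1.5,0,0],"spin": 0,"jaw": 0},
])

```text
clock: 9.6
tcp_pos: [0.4469, 0.1461, 0.195]
ee_rot: [-2.149, -2.289, -0.003]
contact_force: [-4.5, 25.0, -2.0]
width: 0.0008
gripper_force: 12.7
```

Request:
jog_arm([
  {"linear": [-0.5,0,0],"spin": 0,"jaw": 0},
  {"linear": [-1,0,0],"spin": 0,"jaw": 0},
  {"linear": [-1,0,0],"spin": 0,"jaw": 0},
])

```text
clock: 9.9
tcp_pos: [0.4469, 0.146, 0.195]
ee_rot: [-2.148, -2.287, -0.005]
contact_force: [-5.4, 33.6, -1.6]
width: 0.0003
gripper_force: 16.6
```

The force rose to 33 N while the TCP held at y = 0.146, where I predicted closure, so the row is closed. Now I withdraw the hand.

Request:
jog_arm([
  {"linear": [2,0,0],"spin": 0,"jaw": 0},
  {"linear": [8,0,0],"spin": 0,"jaw": 0},
  {"linear": [25,0,0],"spin": 0,"jaw": 0},
  {"linear": [50,0,0],"spin": 0,"jaw": 0},
  {"linear": [90,0,0],"spin": 0,"jaw": 0},
])

```text
clock: 10.4
tcp_pos: [0.4415, 0.2336, 0.195]
ee_rot: [2.15, 2.289, -0.0]
contact_force: [1.0, 0.1, -0.6]
width: 0.0002
gripper_force: 0.0
```

Request:
jog_arm([
  {"linear": [40,0,0],"spin": 0,"jaw": 0},
  {"linear": [80,0,0],"spin": 0,"jaw": 0},
  {"linear": [110,0,0],"spin": 0,"jaw": 0},
  {"linear": [110,0,0],"spin": 0,"jaw": 0},
  {"linear": [110,0,0],"spin": 0,"jaw": 0},
])

```text
clock: 10.9
tcp_pos: [0.4341, 0.3435, 0.1946]
ee_rot: [2.147, 2.293, -0.001]
contact_force: [0.0, -1.2, -0.4]
width: 0.0008
gripper_force: 0.0
```

```bash
python3 m.py e
python3 - <<'E'
from h import *
for n in('top','side'):
    P=np.load(f'pics/e_{n}.npz')['P'].reshape(-1,3)
    o=np.array([.4057,.136]);a=np.radians(3.45);ex=np.array([np.cos(a),np.sin(a)]);ey=np.array([-np.sin(a),np.cos(a)])
    x=(P[:,:2]-o)@ex;y=(P[:,:2]-o)@ey;z=P[:,2]
    for lo,hi in((.036,.05),(.07,.1),(.12,.15),(.17,.2),(.21,.235)):
        k=(abs(x)<.07)&(z>lo)&(z<hi)&(y>-.05)&(y<.06)
        print(n,lo,k.sum(),np.percentile(y[k],[5,50,95]).round(4) if k.any() else '')
E
```

```text
11.0 [0.4342887  0.34258158 0.19474941] [0.16658699 0.04276743 0.43040026]
top 0.036 439 [-0.0061  0.0108  0.0266]
top 0.07 9 [-0.0094 -0.0091 -0.0085]
top 0.12 2 [-0.047  -0.0292 -0.0113]
top 0.17 9 [-0.0241 -0.0226 -0.0094]
top 0.21 219 [-0.0235 -0.0158 -0.01  ]
side 0.036 426 [-0.0058  0.0114  0.0283]
side 0.07 60 [-0.0091 -0.0084 -0.0072]
side 0.12 58 [-0.0092 -0.0085 -0.0079]
side 0.17 60 [-0.0094 -0.0086 -0.0081]
side 0.21 245 [-0.0233 -0.0155 -0.0083]
```

View pics/ze.png

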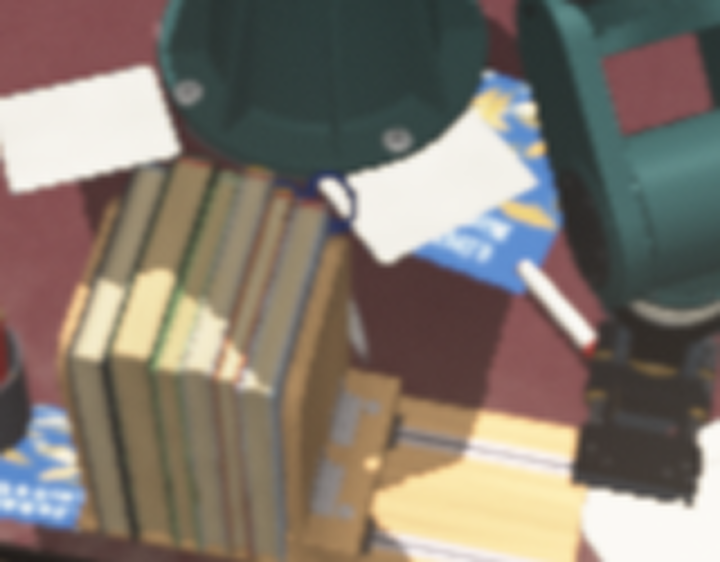

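The outer face is vertical at rack y = -0.0085 at every height (target -0.008). All six books stand upright with no gap, and the hand is clear at crop (640,470).

```bash
python3 -c "from workcell import *; print(finish_job())"
```

```text
the job is handed in; nothing more can be done
None
```

I pushed the folding end upright and closed it on the six books, which stand upright with no gap in the last picture; the push read about 34 N at most, the hand was clear of the rack, and I handed the job in at about 11 s (the call returned no verdict).

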